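# Close the polisher guard and select the orange programme

### The arm

A 6-joint arm with a two-finger parallel gripper is mounted at the origin on the work surface. World frame = base frame: x ahead of the robot, y to its left, z up, the work surface at z = 0. Lengths are in m, angles in rad, forces in N, time in s.
With the tool pointing down it reaches from about 0.35 to 0.975 m from the base axis. Payload 4.9 kg.
Tool frame: the origin (TCP) lies between the finger pads, 19 mm behind the fingertips; this is the grasp point; z points along the fingers, y is the line along which they close (so a half turn about z gives the same grasp; the last joint's range is limited). The gripper opens to 85 mm and grips with 20 to 120 N. Pads are 22 mm wide; open, the fingers measure 114 mm over their backs; the gripper's body (76 mm by 85 mm) begins 54 mm behind the grasp point. The pads swing forward as they close: fully open they stand 13 mm farther back than shut.
Start: joints at [-1.243, 0.053, 1.613, -0, 1.476, -0.119], TCP at [0.27, -0.564, 0.25] pointing down, gripper open.
Joint ranges: [-3.01, 3.01], [-1.01, 2.22], [0.06, 2.58], [-1.02, 4.17], [0.09, 2.62], [-3.14, 3.14]. Speed limits (rad/s): [2.57, 2.57, 3.14, 3.14, 3.14, 3.14].

### API

Orientations are given as a unit quaternion [w, x, y, z].
In Python, from plant import manip gives the robot as it stands.
- The arm moves only by the shell command python3 -m pendant 'ROWS'. ROWS is JSON, a list of rows, each a list of 3 entries, a list of its own where there are three numbers: the opening, from 0 (shut) to 1 (fully open), then the shift along the tool's x, y, z in units of 12 cm (1.0 is 12 cm), then the turn about the tool's z in units of pi rad (1.0 is pi rad). In form: [[gripper, [dx, dy, dz], roll], ...]. A call has 1 to 10 rows; each row is the pose to reach, as a shift and turn from the pose commanded when the call began, along the tool's axes at that moment, turning the shorter way round; what a row does not reach only later rows make up. A row lasts 1/10 s, in which the tool goes at most 50 mm and 8.59 degrees, less where a joint would pass 70% of its speed; a pose out of reach is approached as far as the arm can. A call with a number of a shift or a turn outside -1 to 1 is refused whole. A call with a gripper value outside its range is refused whole. The fingers move at their own pace and stop on an object; the grip force is fixed at half the most. Time passes only in rows, so rows that repeat a pose let the fingers close. It gives the time, the measured TCP pose, the force, the opening and the grip force at its end, in the units of the state.
- manip.state(): the state, without advancing time (a new reading comes with each control period).
- manip.grab_frame(name): name is "scene" or "top"; returns a dict with "img" (420x560x3 uint8, red, green, blue), "fx", "fy", "cx", "cy" (pixels), "eye" and "rotation" of the camera in the world. Camera axes: x right, y down, z forward; pixel columns grow to the right and rows downward; lengths in m; the calibration is good to about 2 mm. A picture is of the moment at which its call begins. There is no depth.
- manip.job_done(): hands the job in; it is judged then, once.
The state is a dict: "time": time; "joint_pos": joint angles; "joint_vel": joint speeds; "joint_efforts": joint torques, N m; "tool_pos": TCP position; "tool_rot": TCP orientation; "contact_force": force on the tool from outside, world axes, zero at the start; "ft_torque": the same for the moment, N m; "gripper_width": opening from 0.0 (shut) to 1.0 (fully open); "grasp_force": force on a finger pad.
Only numpy, scipy, OpenCV 4.12 (cv2) and the standard library are available. Lean on these libraries where they do the work, as an engineer would, in place of code of your own. Each camera call takes 0.05 s, during which the arm holds its last target. There are 200 camera calls.

### The job

Lower the raised clear guard of the small blue polisher gently, without letting it slam, until it lies fully closed; only then turn the selector knob on the sloping control box until the white pointer stands at the orange mark and has clicked into its detent there. Let go of everything, keep the guard closed, and leave the other things on the bench where they stand.

Things in the scene. Friction and masses are not known exactly. Their poses are not given: they have to be found in the camera images.
- guard (a joint): hinge angle of the clear guard with yellow edges and a red grip bar, on the blue polisher: 0 = closed, lying level on its stop; about 1.57 = upright; up to 1.78 = leaning back away from the robot, as it starts. It stays there by itself, but once brought forward of upright it falls shut unless held.
- guard_bar (a point): middle of the red round grip bar along the guard's free edge: 12 mm thick, 82 mm free between its two arms, parallel to the hinge, 180 mm from it. 33 mm are free between bar and guard plate; when closed, 39 mm between bar and the polisher's front face, bar 98 mm above the table. Its frame turns with the guard.
- guard_hinge (a point): middle of the hinge axis on the polisher's rear top edge, 98 mm above the table; its z is up, its x points from front to rear of the polisher, its y is along the hinge axis. The closed bar lies at x = -180 mm in this frame, the open one above the hinge.
- polisher: blue polisher, 140 mm deep (x) x 170 mm wide (y) x 98 mm high with guard closed; origin at the centre of its underside, x to its rear; fixed to the bench
- control_box: grey wedge-shaped control box, 170 x 170 mm, 35 mm high in front and 133 mm at the rear; origin on its underside, on its midline, 45 mm behind its front face, x to its rear; the knob's axis meets the panel at x = 60, z = 96 mm; fixed to the bench
- dial: black dial plate, 140 x 150 mm, on the control box's slope; origin on the knob's axis at the panel surface; z = panel normal = knob axis, leaning 30 degrees from vertical towards the robot; x = up the slope; y = across. White ticks every 30 degrees; the orange and the blue mark stand at 120 degrees on either side of up-slope, sides swapped at random.
- selector (a joint): angle of the selector knob: 0 = pointer up the slope (dial x), growing counter-clockwise as one looks onto the panel (towards dial +y); range -2.75 to 2.75. It clicks into detents every 30 degrees (0.5236 rad); the marks stand at +2.094 and -2.094. It takes up to about 0.15 N m to turn.
- selector_grip (a point): on the knob's axis, 32 mm above the panel, a good height for the TCP: the knob is a black bar 46 mm long, 12 mm thick, from 10 to 39 mm above the panel, on a grey disc of 44 mm diameter and 10 mm height. The frame turns with the knob: x along the bar to the white pointer end, z along the axis.
- pointer_tip (a point): the pointer end of the knob's bar, marked by a white line on its top and end; 23 mm from the axis, 32 mm above the panel
- mark_orange: orange dome, 12 mm across, on the dial plate 43 mm from the knob's axis: where the pointer must point; origin at its centre
- mark_blue: blue dome, the same size, at the mirrored place; not wanted
- tape_roll: green tape roll lying flat, 64 mm across, 22 mm high; origin at the centre of its underside; bystander
- glue_bottle: small white glue bottle with green cap, 32 mm across, 85 mm high; origin at the centre of its underside; bystander
- red_bottle: small red bottle, 36 mm across, 100 mm high; origin at the centre of its underside; bystander
- screw_tin: low round aluminium tin, 48 mm across, 35 mm high; origin at the centre of its underside; bystander
- dapping_block: steel dapping block, 52 mm cube with round hollows; origin at the centre of its underside; bystander
- bur_stand: black stand full of upright steel burs, 50 x 120 mm, about 95 mm high; origin at the centre of its underside; bystander
- needle_file: needle file with a wooden handle lying flat, 160 mm long, 26 mm thick at the handle; origin at the centre of its underside; bystander
There are look-alikes about, which are no part of the job. Leave any pink look-alike of the control_box alone.

How it is judged:
By the outcome, as a careful person would: the job done as asked, in the order asked, and still so for the second after the job is handed in, with the robot touching nothing.
It also fails if it takes over 72 s, if anything falls off the work surface, if the arm or the gripper's body presses on something with over 40 N, if the wrist force passes 120 N, or if a joint passes its speed limit or range.

## Working session

There is one attempt and no reset: what is moved stays moved. The work goes in short steps, Python scripts to look and compute and a shell command to move; the robot and the scene stay as the last step left them, time stands still between calls to the robot, and variables do not carry over. Pictures are saved under pics/ and viewed, at most 10 in all, crops included, and the job is handed in when it is done.

```bash
mkdir -p pics; ls
python3 - <<'E'
from plant import manip
import cv2
print(manip.state())
for n in("scene","top"):
    f=manip.grab_frame(n); cv2.imwrite(f"pics/{n}0.png",f["img"][:,:,::-1]); print(n,f["fx"],f["cx"],f["cy"],f["eye"],f["rotation"])
E
```

```text
pics
{'time': 0.0, 'joint_pos': array([-1.24298674e+00,  5.33648231e-02,  1.61431069e+00,  2.63377402e-05,
        1.47598675e+00, -1.19001942e-01]), 'joint_vel': array([ 3.37740566e-04,  3.76140437e-05, -4.46396709e-04,  7.36263193e-04,
        6.87770346e-04,  2.60889731e-04]), 'joint_efforts': array([-7.57034340e-04, -3.93681800e+01, -3.70180464e+01, -1.99612364e-04,
        6.94152943e-03,  9.63327125e-06]), 'tool_pos': array([ 0.2698727 , -0.56308067,  0.24874806]), 'tool_rot': array([-1.03053717e-03,  9.75148309e-01,  2.21550681e-01, -9.48044567e-05]), 'contact_force': array([ 0.18515185, -0.04188462,  0.94170289]), 'ft_torque': array([-0.00164419,  0.04608997,  0.01840026]), 'grasp_force': 0.0, 'gripper_width': 1.0036123889074595}
scene 438.7082911742375 276.9573633159711 219.40929560905354 [0.98509501 0.62552982 0.84174397] [-0.12617094  0.29768644  0.86846205 -0.37581556]
top 404.1019131330385 280.676749290639 208.16824898383663 [0.37991605 0.01258036 1.31045522] [-0.04409477  0.7087325  -0.70269404  0.04444082]
```

View pics/scene0.png

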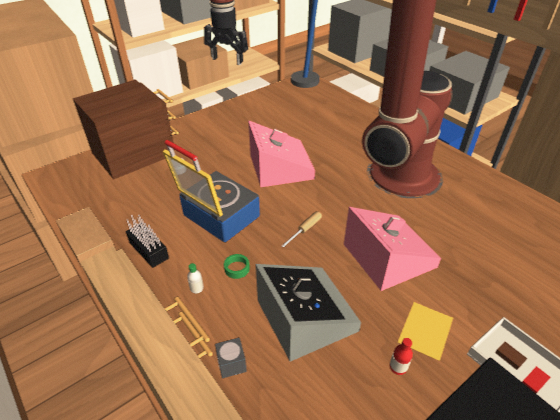

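View pics/top0.png

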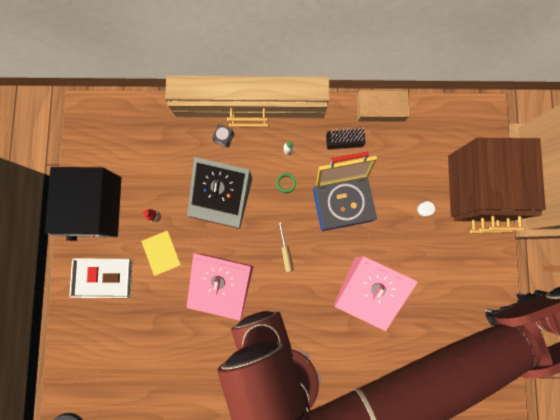

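```bash
cat > h.py <<'E'
import numpy as np, cv2
from scipy.spatial.transform import Rotation as R
from plant import manip
def cam(n):
    f=manip.grab_frame(n); q=f["rotation"]; f["R"]=R.from_quat([q[1],q[2],q[3],q[0]]).as_matrix(); f["eye"]=np.array(f["eye"]); return f
def ray(f,uv):
    d=f["R"]@np.array([(uv[0]-f["cx"])/f["fx"],(uv[1]-f["cy"])/f["fy"],1]); return f["eye"],d/np.linalg.norm(d)
def onz(f,uv,z):
    e,d=ray(f,uv); return e+d*(z-e[2])/d[2]
def tri(rs):
    A=np.zeros((3,3));b=np.zeros(3)
    for e,d in rs:
        P=np.eye(3)-np.outer(d,d);A+=P;b+=P@e
    p=np.linalg.solve(A,b); return p,[float(np.linalg.norm((np.eye(3)-np.outer(d,d))@(p-e))) for e,d in rs]
def proj(f,p):
    c=f["R"].T@(np.array(p)-f["eye"]); return np.array([f["fx"]*c[0]/c[2]+f["cx"],f["fy"]*c[1]/c[2]+f["cy"]])
def mask(f,lo,hi,box):
    h=cv2.cvtColor(f["img"],cv2.COLOR_RGB2HSV); m=cv2.inRange(h,lo,hi); o=np.zeros_like(m); x0,y0,x1,y1=box; o[y0:y1,x0:x1]=m[y0:y1,x0:x1]; return o
def cents(m,amin=3):
    n,_,s,c=cv2.connectedComponentsWithStats(m); return [(c[i].round(1).tolist(),s[i].tolist()) for i in range(1,n) if s[i,4]>=amin]
E
python3 - <<'E'
from h import *
S=cam("scene");T=cam("top")
for n,f,b,d in(("S",S,(155,130,205,165),(255,255,360,330)),("T",T,(310,140,385,195),(185,155,255,230))):
    m=mask(f,(0,170,90),(6,255,255),b); print(n,"red",cents(m))
    ys,xs=np.nonzero(m);print(cv2.minAreaRect(np.c_[xs,ys].astype(np.float32)))
    print("orange",cents(mask(f,(7,170,120),(20,255,255),d),2),"blue",cents(mask(f,(105,130,80),(130,255,255),d),2))
def crop(f,b,s): x0,y0,x1,y1=b; return cv2.resize(f["img"][y0:y1,x0:x1,::-1],None,fx=s,fy=s,interpolation=cv2.INTER_CUBIC)
a=crop(S,(250,255,350,330),7.5); cv2.imwrite("pics/cS.png",a)
a=cv2.hconcat([crop(T,(180,150,256,232),5),crop(T,(305,145,385,232),5)]) if 0 else crop(T,(180,150,260,230),7); cv2.imwrite("pics/cT.png",a)
E
```

```text
S red [([180.4, 149.5], [165, 140, 32, 21, 172])]
((180.04718017578125, 149.41510009765625), (35.451934814453125, 5.147814750671387), 29.05460548400879)
orange [] blue [([317.0, 305.2], [315, 303, 5, 5, 20])]
T red [([350.0, 156.4], [332, 152, 37, 10, 153])]
((350.07440185546875, 156.39060974121094), (4.163244247436523, 36.861087799072266), 79.2156982421875)
orange [([228.0, 195.5], [227, 194, 3, 4, 12])] blue [([204.6, 189.5], [203, 188, 4, 4, 11])]
```

View pics/cS.png

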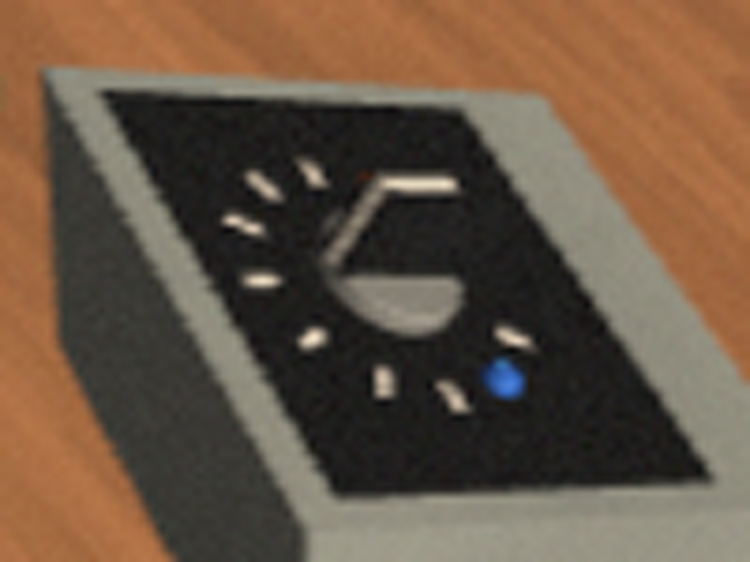

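View pics/cT.png

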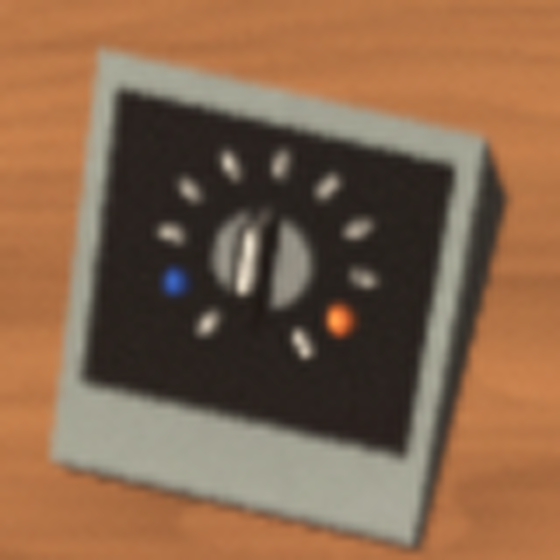

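Run:
```python
from h import *
S=cam("scene");T=cam("top")
o=onz(T,(228.0,195.5),.087);b=onz(T,(204.6,189.5),.087)
v=b-o;print("sep",np.linalg.norm(v),o,b)
y=v/np.linalg.norm(v);h=np.array([y[1],-y[0],0]);print("yaw",np.arctan2(h[1],h[0]))
dx=np.array([*(h[:2]*np.cos(np.pi/6)),.5]);dz=np.array([*(-.5*h[:2]),np.cos(np.pi/6)])
O=(o+b)/2+dx*.0215-dz*.002;print("dial",O)
bs=tri([ray(S,(317,305.2)),ray(T,(204.6,189.5))]);print("blue tri",bs)
print("top of knob px",proj(T,O+dz*.039)*1,proj(S,O+dz*.039))
for f,c,s,pts in((T,(180,150),7,[(249,222),(243,290)]),(S,(250,255),7.5,[(380,183),(457,183)])):
    for p in pts:
        e,d=ray(f,((p[0]+.5)/s-.5+c[0],(p[1]+.5)/s-.5+c[1])); P=e+d*(((O+dz*.039-e)@dz)/(d@dz)); q=P-O; print(p,"dial xy mm",1e3*q@dx,1e3*q@y)
# bar ends
def ends(f,b):
    m=mask(f,(0,170,90),(6,255,255),b);ys,xs=np.nonzero(m);r=cv2.minAreaRect(np.c_[xs,ys].astype(np.float32));p=cv2.boxPoints(r)
    p=p[np.argsort(p[:,0])];return p[:2].mean(0),p[2:].mean(0)
sa,sb=ends(S,(155,130,205,165));ta,tb=ends(T,(310,140,385,195))
A=tri([ray(S,sb),ray(T,ta)]);B=tri([ray(S,sa),ray(T,tb)]);print("bar L",A,"R",B,np.linalg.norm(A[0]-B[0]))
m=(A[0]+B[0])/2;print("mid tri",m,"centroids",tri([ray(S,(180.4,149.5)),ray(T,(350,156.4))]))
w=A[0]-B[0];print("hinge y yaw->x dir",np.arctan2(-w[0],w[1]))
q=manip.state();print(q["tool_pos"])
```

```text
sep 0.07446844625675571 [0.57173065 0.17432261 0.087     ] [0.58973766 0.24658116 0.087     ]
yaw -0.24422795230904853
dial [0.59977148 0.20570774 0.09601795]
blue tri (array([0.59024769, 0.24636652, 0.08617837]), [0.0005238493042043373, 0.0005238493042042016])
top of knob px [214.03029953 190.09664194] [310.33362312 279.02702084]
(249, 222) dial xy mm 28.0622309936953 1.0556615823954678
(243, 290) dial xy mm -2.611024856392074 -1.1992920315114874
(380, 183) dial xy mm 28.18671567864484 1.462585296066022
(457, 183) dial xy mm -0.5846657721145938 -0.20797944338232455
bar L (array([ 0.63937943, -0.12086596,  0.2742926 ]), [3.19752992742612e-05, 3.197529927431898e-05]) R (array([ 0.66112608, -0.21771458,  0.27725052]), [0.0035489028381432766, 0.0035489028381431487]) 0.09930419352382548
mid tri [ 0.65025276 -0.16929027  0.27577156] centroids (array([ 0.64969024, -0.1687625 ,  0.27529465]), [0.0010233244865635951, 0.0010233244865635975])
hinge y yaw->x dir 0.22087910877847858
[ 0.26996198 -0.56344846  0.24957312]
```

```bash
cat >> h.py <<'E'
def go(p,yaw=None):
    """print shift units / roll to bring TCP to p with tool y at world yaw (mod pi)"""
    s=manip.state(); q=s["tool_rot"]; M=R.from_quat([q[1],q[2],q[3],q[0]]).as_matrix()
    d=M.T@(np.array(p)-s["tool_pos"]); r=0
    if yaw is not None:
        a=np.arctan2(M[1,1],M[0,1]); r=-((yaw-a+np.pi/2)%np.pi-np.pi/2)/np.pi
    print("units",(d/.12).round(3),"roll",round(r,4),"pos",s["tool_pos"].round(4),"F",s["contact_force"].round(1),"w",round(s["gripper_width"],3),"g",s["grasp_force"],"t",s["time"],"j",s["joint_pos"].round(2))
E
python3 -m pendant '[[1,[0.3,-0.1,-0.6],-0.04],[1,[0.6,-0.2,-0.9],-0.1],[1,[1,-0.4,-0.9],-0.15],[1,[1,-0.4,-0.9],-0.2],[1,[1,-0.4,-0.9],-0.25],[0.6,[1,-0.4,-0.9],-0.3],[0.6,[1,-0.4,-0.9],-0.35],[0.6,[1,-0.4,-0.9],-0.39],[0.6,[1,-0.4,-0.9],-0.428],[0.6,[1,-0.4,-0.9],-0.428]]'
python3 - <<'E'
from h import *
go([.65,-.169,.36],.22)
T=cam("top");m=mask(T,(0,170,90),(6,255,255),(310,140,385,195));ys,xs=np.nonzero(m)
p=cv2.boxPoints(cv2.minAreaRect(np.c_[xs,ys].astype(np.float32)));p=p[np.argsort(p[:,0])]
a=onz(T,p[:2].mean(0),.276);b=onz(T,p[2:].mean(0),.276);w=a-b;print(a,b,"yaw",np.arctan2(-w[0],w[1]))
E
```

```text
time: 1.3
tool_pos: [0.3575, -0.4684, 0.3579]
tool_rot: [-0.0, 0.625, 0.781, 0.0]
contact_force: [-0.4, 0.2, 1.0]
gripper_width: 0.598
grasp_force: 0.0
units [ 1.899  2.926 -0.017] roll 0.0004 pos [ 0.3575 -0.4684  0.3579] F [-0.4  0.2  1. ] w 0.598 g 0.0 t 1.3 j [-1.05 -0.07  1.56  0.    1.65 -1.27]
[ 0.63897893 -0.12066521  0.276     ] [ 0.65834613 -0.21589477  0.276     ] yaw 0.20063746932831023
```

```bash
python3 -m pendant '[[0.6,[0.2,0.3,0],0],[0.6,[0.4,0.6,0],0.005],[0.6,[0.63,0.97,0],0.005],[0.6,[0.63,0.97,0],0.005],[0.6,[0.63,0.97,0],0.005]]' | head -2
python3 -m pendant '[[0.6,[0.2,0.3,0],0],[0.6,[0.4,0.6,0],0],[0.6,[0.63,0.97,0],0],[0.6,[0.63,0.97,0],0],[0.6,[0.63,0.97,0],0]]' | head -2
python3 -m pendant '[[0.6,[0.2,0.3,0],0],[0.6,[0.4,0.6,0],0],[0.6,[0.63,0.97,0],0],[0.6,[0.63,0.97,0],0],[0.6,[0.63,0.97,0],0],[0.6,[0.63,0.97,0],0]]' | head -2
python3 - <<'E'
from h import *
go([.6495,-.1687,.276],.205)
E
```

```text
time: 1.85
tool_pos: [0.4552, -0.3684, 0.358]
time: 2.35
tool_pos: [0.5531, -0.272, 0.3577]
time: 2.95
tool_pos: [0.6508, -0.176, 0.3581]
units [0.062 0.002 0.684] roll -0.001 pos [ 0.6508 -0.176   0.3581] F [ 0.7 -0.2  0.2] w 0.599 g 0.0 t 2.95 j [-0.37  0.13  1.36 -0.    1.66 -0.58]
```

```bash
python3 -m pendant '[[0.6,[0.06,0,0.2],0],[0.6,[0.06,0,0.4],0],[0.6,[0.06,0,0.55],0],[0.6,[0.06,0,0.675],0],[0.6,[0.06,0,0.675],0],[0.6,[0.06,0,0.675],0]]'
python3 - <<'E'
from h import *
go([.6495,-.1687,.276],.205)
S=cam("scene");cv2.imwrite("pics/g1.png",cv2.resize(S["img"][100:260,120:320,::-1],None,fx=3,fy=3))
E
```

```text
time: 3.55
tool_pos: [0.6502, -0.1673, 0.2773]
tool_rot: [0.0, 0.631, 0.775, 0.0]
contact_force: [-0.2, -1.0, -0.2]
gripper_width: 0.598
grasp_force: 0.0
units [-0.01  -0.008  0.011] roll -0.0003 pos [ 0.6502 -0.1673  0.2773] F [-0.2 -1.  -0.2] w 0.598 g 0.0 t 3.55 j [-0.36  0.15  1.47 -0.    1.53 -0.57]
```

View pics/g1.png

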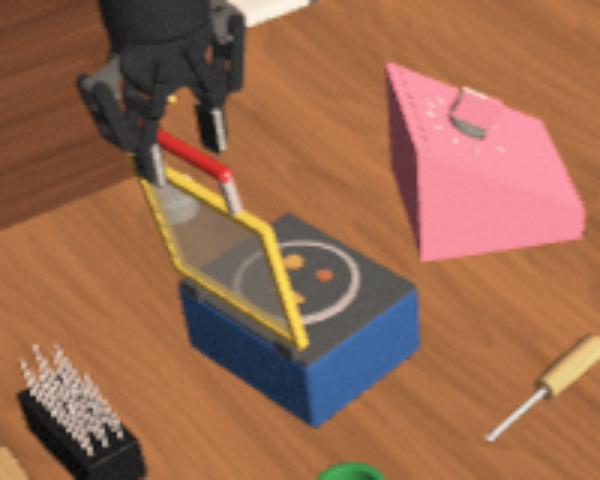

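The picture shows the two fingers (pixels 153,165 and 215,130 in the crop) straddling the red bar, which runs from about (160,135) to (230,178). Now I close on it.

```bash
python3 -m pendant '[[0.4,[0,0,0],0],[0.2,[0,0,0],0],[0.05,[0,0,0],0],[0.05,[0,0,0],0],[0.05,[0,0,0],0],[0.05,[0,0,0],0]]'
python3 - <<'E'
from h import *
go([.6495,-.1687,.276],.205)
# arc plan: offsets in tool y(+=rear) / z(down) from the start for hinge angles
a0=1.78
for a in (1.6,1.4,1.2,1.0,.8,.6,.4,.2,.1,0): print(a,"y",round((.18*(np.cos(a0)-np.cos(a)))/.12,3),"z",round(.18*(np.sin(a0)-np.sin(a))/.12,3))
q=manip.state()["tool_rot"];print(R.from_quat([q[1],q[2],q[3],q[0]]).as_matrix().round(3))
E
```

```text
time: 4.2
tool_pos: [0.6508, -0.1668, 0.2782]
tool_rot: [0.001, 0.631, 0.776, 0.0]
contact_force: [-0.1, -0.0, 5.5]
gripper_width: 0.118
grasp_force: 58.7
units [-0.013 -0.014  0.018] roll -0.0 pos [ 0.6508 -0.1668  0.2782] F [-0.1 -0.   5.5] w 0.118 g 58.672083020210266 t 4.2 j [-0.36  0.15  1.47  0.    1.53 -0.57]
1.6 y -0.268 z -0.032
1.4 y -0.566 z -0.011
1.2 y -0.855 z 0.069
1.0 y -1.122 z 0.205
0.8 y -1.357 z 0.391
0.6 y -1.55 z 0.62
0.4 y -1.693 z 0.883
0.2 y -1.782 z 1.169
0.1 y -1.804 z 1.318
0 y -1.812 z 1.467
[[-0.204  0.979  0.002]
 [ 0.979  0.204 -0.   ]
 [-0.001  0.002 -1.   ]]
```

```bash
python3 -m pendant '[[0.05,[0,-0.07,-0.012],0],[0.05,[0,-0.14,-0.021],0],[0.05,[0,-0.21,-0.028],0],[0.05,[0,-0.268,-0.032],0],[0.05,[0,-0.343,-0.031],0],[0.05,[0,-0.418,-0.028],0],[0.05,[0,-0.492,-0.021],0],[0.05,[0,-0.566,-0.011],0],[0.05,[0,-0.566,-0.011],0]]'
python3 - <<'E'
from h import *
go([.6495-.0679*.979,-.1687-.0679*.204,.276+.0013],.205)
h=np.array([.979,.204]);H=np.array([.6495,-.1687])-.0374*h
s=manip.state()["tool_pos"];d=(s[:2]-H)@h;print("hinge",H,"r",np.hypot(d,s[2]-.098),"ang",np.arctan2(s[2]-.098,-d))
E
```

```text
time: 5.1
tool_pos: [0.5824, -0.1807, 0.2778]
tool_rot: [-0.001, 0.631, 0.775, -0.0]
contact_force: [1.3, 2.3, 2.6]
gripper_width: 0.114
grasp_force: 58.9
units [-0.016  0.002  0.004] roll -0.0003 pos [ 0.5824 -0.1807  0.2778] F [1.3 2.3 2.6] w 0.114 g 58.868367075920105 t 5.1 j [-0.42  0.    1.62 -0.    1.52 -0.63]
hinge [ 0.6128854 -0.1763296] r 0.1823622903600389 ang 1.401511411731424
```

```bash
python3 -m pendant '[[0.05,[0,-0.088,0.018],0],[0.05,[0,-0.175,0.041],0],[0.05,[0,-0.26,0.069],0],[0.05,[0,-0.344,0.103],0],[0.05,[0,-0.425,0.141],0],[0.05,[0,-0.504,0.184],0],[0.05,[0,-0.58,0.232],0],[0.05,[0,-0.654,0.285],0],[0.05,[0,-0.724,0.341],0],[0.05,[0,-0.79,0.402],0]]'
python3 - <<'E'
from h import *
h=np.array([.979,.204]);H=np.array([.6129,-.1763])
s=manip.state()["tool_pos"];d=(s[:2]-H)@h;print("r",np.hypot(d,s[2]-.098),"ang",np.arctan2(s[2]-.098,-d))
for a in np.arange(.74,-.05,-.06):print(round(a,2),((np.cos(.8)-np.cos(a))*1.5).round(3),((np.sin(.8)-np.sin(a))*1.5).round(3))
E
```

```text
time: 6.1
tool_pos: [0.4915, -0.1992, 0.2274]
tool_rot: [0.001, 0.631, 0.776, 0.002]
contact_force: [16.6, 0.8, -14.3]
gripper_width: 0.113
grasp_force: 58.3
r 0.17888387775653541 ang 0.8085569458145292
0.74 -0.063 0.065
0.68 -0.121 0.133
0.62 -0.176 0.204
0.56 -0.226 0.279
0.5 -0.271 0.357
0.44 -0.312 0.437
0.38 -0.348 0.52
0.32 -0.379 0.604
0.26 -0.405 0.69
0.2 -0.425 0.778
0.14 -0.44 0.867
0.08 -0.45 0.956
0.02 -0.455 1.046
-0.04 -0.454 1.136
```

```bash
python3 -m pendant '[[0.05,[0,-0.053,0.075],0],[0.05,[0,-0.106,0.145],0],[0.05,[0,-0.161,0.214],0],[0.05,[0,-0.211,0.287],0],[0.05,[0,-0.256,0.363],0],[0.05,[0,-0.296,0.442],0],[0.05,[0,-0.331,0.523],0]]'
python3 - <<'E'
from h import *
h=np.array([.979,.204]);H=np.array([.6129,-.1763])
s=manip.state()["tool_pos"];d=(s[:2]-H)@h;print("r",np.hypot(d,s[2]-.098),"ang",np.arctan2(s[2]-.098,-d))
for a in np.arange(.32,-.05,-.04):print(round(a,2),((np.cos(.38)-np.cos(a))*1.5).round(3),((np.sin(.38)-np.sin(a))*1.5).round(3))
E
```

```text
time: 6.8
tool_pos: [0.4551, -0.2067, 0.1674]
tool_rot: [0.004, 0.631, 0.776, 0.005]
contact_force: [20.4, 6.9, -8.2]
gripper_width: 0.106
grasp_force: 58.4
r 0.1749960754508771 ang 0.40752917026415525
0.32 -0.031 0.085
0.28 -0.049 0.142
0.24 -0.064 0.2
0.2 -0.077 0.258
0.16 -0.088 0.317
0.12 -0.096 0.377
0.08 -0.102 0.437
0.04 -0.106 0.496
0.0 -0.107 0.556
-0.04 -0.106 0.616
```

```bash
python3 -m pendant '[[0.05,[0,0.005,0.085],0],[0.05,[0,-0.004,0.142],0],[0.05,[0,-0.016,0.2],0],[0.05,[0,-0.026,0.258],0],[0.05,[0,-0.034,0.317],0],[0.05,[0,-0.042,0.377],0],[0.05,[0,-0.048,0.437],0]]'
python3 - <<'E'
from h import *
h=np.array([.979,.204]);H=np.array([.6129,-.1763])
s=manip.state()["tool_pos"];d=(s[:2]-H)@h;print("r",np.hypot(d,s[2]-.098),"ang",np.arctan2(s[2]-.098,-d))
S=cam("scene");cv2.imwrite("pics/g2.png",cv2.resize(S["img"][100:260,120:320,::-1],None,fx=3,fy=3))
E
```

```text
time: 7.5
tool_pos: [0.4459, -0.2086, 0.1141]
tool_rot: [-0.001, 0.631, 0.776, 0.0]
contact_force: [0.9, 5.2, 0.5]
gripper_width: 0.113
grasp_force: 60.4
r 0.17080398616982984 ang 0.09428488083490094
```

View pics/g2.png

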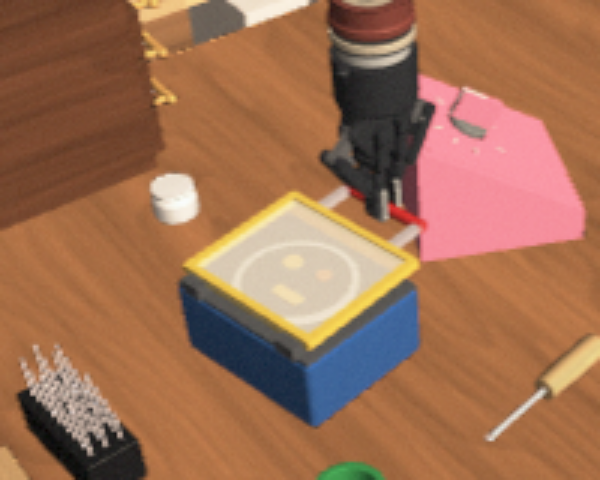

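The guard is nearly level, with the fingers on the bar at about crop pixel (380,205). I lower it the last bit slowly.

```bash
python3 -m pendant '[[0.05,[0,0,0.03],0],[0.05,[0,0,0.06],0],[0.05,[0,0,0.09],0],[0.05,[0,0,0.11],0],[0.05,[0,0,0.13],0],[0.05,[0,0,0.145],0],[0.05,[0,0,0.145],0]]'|sed -n '2p;4p'
```

```text
tool_pos: [0.4463, -0.2093, 0.1061]
contact_force: [-26.5, 19.3, 51.4]
```

```bash
python3 -m pendant '[[0.05,[0,0,-0.04],0],[0.05,[0,0,-0.07],0],[0.05,[0,0,-0.07],0]]'|sed -n '2p;4p'
python3 - <<'E'
from h import *
S=cam("scene");T=cam("top");cv2.imwrite("pics/g3.png",cv2.hconcat([cv2.resize(S["img"][140:230,170:280,::-1],None,fx=4,fy=4),cv2.resize(T["img"][170:260,305:395,::-1],None,fx=4,fy=4)]))
h=np.array([.979,.204,0]);H=np.array([.6129,-.1763,.098]);B=H-.18*h;y=np.array([-.204,.979,0])
for f,n in((S,"S"),(T,"T")):
  print(n,[proj(f,p).round(1).tolist() for p in(B+y*.041,B-y*.041,H+y*.085,H-y*.085)], cents(mask(f,(0,170,90),(6,255,255),(220,150,275,190) if n=="S" else (310,190,390,280))))
E
```

```text
tool_pos: [0.4459, -0.2089, 0.1071]
contact_force: [-5.8, 6.3, 8.2]
S [[260.8, 174.3], [239.6, 163.1], [225.7, 214.9], [181.1, 187.1]] [([238.4, 166.3], [237, 165, 4, 4, 9]), ([254.5, 173.5], [250, 169, 12, 10, 41])]
T [[342.4, 243.3], [369.1, 237.9], [315.6, 188.0], [370.1, 177.2]] []
```

View pics/g3.png

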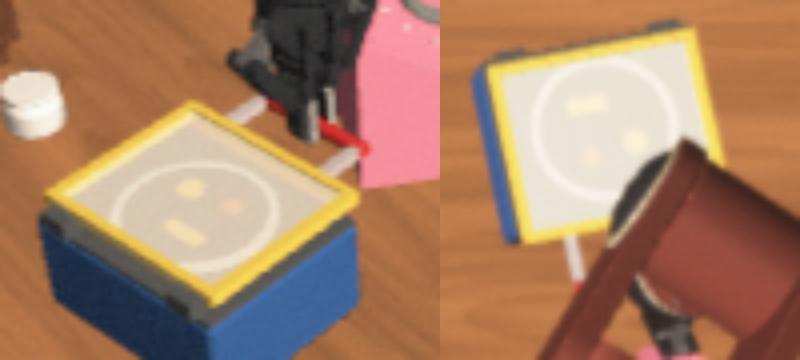

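The guard looks level, with the right end of the bar near scene pixel (262,177), about where the closed pose predicts it. I open a little, then look at how it settles.

```bash
python3 -m pendant '[[0.15,[0,0,0],0],[0.2,[0,0,0],0],[0.28,[0,0,0],0],[0.28,[0,0,0],0],[0.28,[0,0,-0.1],0],[0.28,[0,0,-0.2],0],[0.28,[0,0,-0.4],0],[0.28,[0,0,-0.7],0],[0.28,[0,0,-1],0],[0.28,[0,0,-1],0]]'
python3 - <<'E'
from h import *
S=cam("scene");print(cents(mask(S,(0,170,90),(6,255,255),(220,150,275,190))))
m=mask(S,(0,170,90),(6,255,255),(220,150,275,190));ys,xs=np.nonzero(m);p=cv2.boxPoints(cv2.minAreaRect(np.c_[xs,ys].astype(np.float32)));p=p[np.argsort(p[:,0])];print(p)
for z in(.098,.104): print(z,onz(S,p[:2].mean(0),z),onz(S,p[2:].mean(0),z))
cv2.imwrite("pics/g4.png",cv2.resize(S["img"][140:240,170:280,::-1],None,fx=5,fy=5))
E
```

```text
time: 9.65
tool_pos: [0.4494, -0.2111, 0.2342]
tool_rot: [0.007, 0.631, 0.776, 0.001]
contact_force: [0.7, -0.7, 0.7]
gripper_width: 0.278
grasp_force: 0.0
[([247.1, 169.6], [236, 162, 26, 15, 103])]
[[234.26608 165.22018]
 [236.2248  161.58258]
 [259.49084 178.80276]
 [261.44955 175.16516]]
0.098 [ 0.4557152  -0.25944158  0.098     ] [ 0.4361571  -0.16387512  0.098     ]
0.104 [ 0.45998587 -0.25230226  0.104     ] [ 0.44058555 -0.15750676  0.104     ]
```

View pics/g4.png

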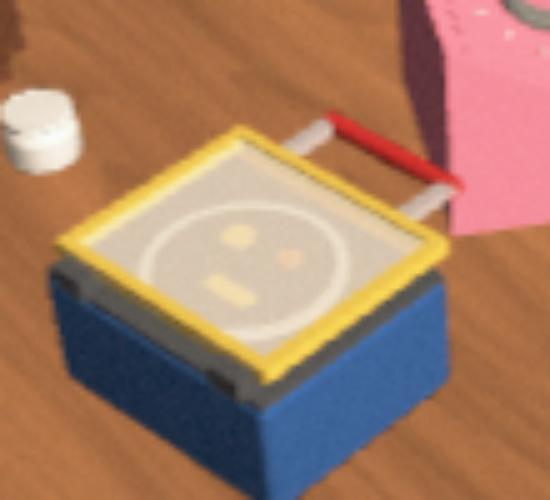

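```bash
python3 -m pendant '[[0,[0,-0.03,0.1],0],[0,[0,-0.03,0.3],0],[0,[0,-0.03,0.5],0],[0,[0,-0.03,0.7],0],[0,[0,-0.03,0.8],0],[0,[0,-0.03,0.85],0],[0,[0,-0.03,0.85],0]]'|sed -n '2p;4p'
python3 -m pendant '[[0,[0,0,0.03],0],[0,[0,0,0.05],0],[0,[0,0,0.06],0],[0,[0,0,0.06],0]]'|sed -n '2p;4p'
```

```text
tool_pos: [0.4421, -0.2095, 0.1233]
contact_force: [-0.4, 0.0, 1.0]
tool_pos: [0.4435, -0.2102, 0.1218]
contact_force: [-12.5, 8.5, 27.4]
```

```bash
python3 -m pendant '[[0,[0,0,-0.2],0],[0.3,[0,0,-0.5],0],[0.65,[0,0,-0.9],-0.04],[0.65,[0,0,-1],-0.08],[0.65,[0,0,-1],-0.112],[0.65,[0,0,-1],-0.112]]'|sed -n '2p;4p'
python3 - <<'E'
from h import *
go([.5843,.2096,.24],.558)
S=cam("scene");m=mask(S,(0,170,90),(6,255,255),(220,150,275,190));print(cents(m))
E
```

```text
tool_pos: [0.4432, -0.2101, 0.2374]
contact_force: [-0.5, 0.8, -0.5]
units [ 2.349  2.846 -0.023] roll -0.0005 pos [ 0.4432 -0.2101  0.2374] F [-0.5  0.8 -0.5] w 0.651 g 0.0 t 11.4 j [-0.59 -0.27  1.93  0.    1.48 -1.15]
[([247.3, 169.7], [236, 162, 26, 16, 104])]
```

```bash
for i in 1; do :; done
python3 -m pendant '[[0.65,[0.25,0.3,0],0],[0.65,[0.5,0.6,0],0],[0.65,[0.783,0.949,0],0],[0.65,[0.783,0.949,0],0],[0.65,[0.783,0.949,0],0]]'|sed -n '2p;4p'
python3 -m pendant '[[0.65,[0.25,0.3,0],0],[0.65,[0.5,0.6,0],0],[0.65,[0.783,0.949,0],0],[0.65,[0.783,0.949,0],0],[0.65,[0.783,0.949,0],0]]'|sed -n '2p;4p'
python3 -m pendant '[[0.65,[0.25,0.3,0],0],[0.65,[0.5,0.6,0],0],[0.65,[0.783,0.949,0],0],[0.65,[0.783,0.949,0],0],[0.65,[0.783,0.949,0],0],[0.65,[0.783,0.949,0],0]]'|sed -n '2p;4p'
python3 - <<'E'
from h import *
go([.5843,.2096,.137],.558)
E
```

```text
tool_pos: [0.4897, -0.0688, 0.2357]
contact_force: [-0.9, 2.0, -0.0]
tool_pos: [0.5369, 0.0696, 0.236]
contact_force: [-0.4, 0.1, -0.2]
tool_pos: [0.584, 0.2077, 0.2364]
contact_force: [-0.3, -0.1, -0.3]
units [0.013 0.011 0.828] roll -0.0013 pos [0.584  0.2077 0.2364] F [-0.3 -0.1 -0.3] w 0.648 g 0.0 t 13.05 j [ 0.22  0.05  1.64 -0.    1.45 -0.33]
```

```bash
python3 -m pendant '[[0.65,[0.01,0.01,0.3],0],[0.65,[0.01,0.01,0.55],0],[0.65,[0.01,0.01,0.75],0],[0.65,[0.01,0.01,0.828],0],[0.65,[0.01,0.01,0.828],0],[0.65,[0.01,0.01,0.828],0]]'|sed -n '2p;4p'
python3 -m pendant '[[0.5,[0,0,0],0],[0.4,[0,0,0],0],[0.3,[0,0,0],0],[0.2,[0,0,0],0],[0.1,[0,0,0],0],[0.1,[0,0,0],0],[0.1,[0,0,0],0],[0.1,[0,0,0],0]]'
python3 - <<'E'
from h import *
S=cam("scene");cv2.imwrite("pics/k1.png",cv2.resize(S["img"][225:345,240:370,::-1],None,fx=4.5,fy=4.5))
E
```

```text
tool_pos: [0.5852, 0.2109, 0.1388]
contact_force: [-0.7, -0.4, -0.3]
time: 14.45
tool_pos: [0.5842, 0.2126, 0.1402]
tool_rot: [-0.0, 0.485, 0.875, 0.0]
contact_force: [-7.0, 1.8, 9.0]
gripper_width: 0.141
grasp_force: 54.0
```

View pics/k1.png

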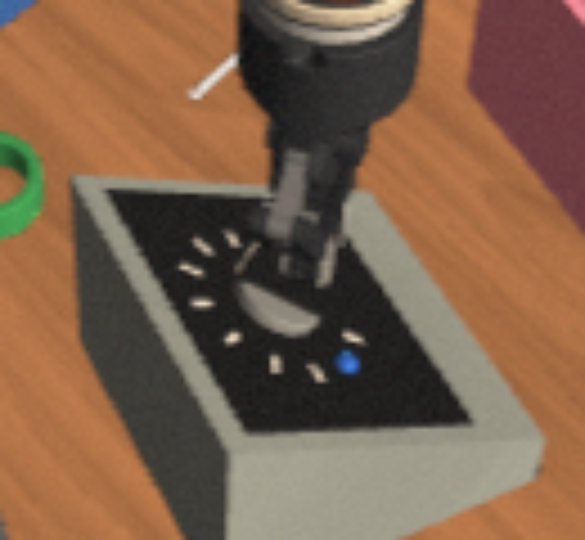

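The pads are aligned on the knob bar at about crop pixel (290,255), opening 12 mm. Next turn step.

```bash
python3 -m pendant '[[0.55,[0,0,0],0],[0.55,[0,0,0],0],[0.55,[0,0,0],0.04],[0.55,[0,0,0],0.08],[0.55,[0,0,0],0.12],[0.55,[0,0,0],0.16],[0.55,[0,0,0],0.207],[0.55,[0,0,0],0.207],[0.55,[0,0,0],0.207]]'|sed -n '2p;4p'
python3 -m pendant '[[0.4,[0,0,0],0],[0.3,[0,0,0],0],[0.2,[0,0,0],0],[0.15,[0,0,0],0],[0.15,[0,0,0],0],[0.15,[0,0,0],0]]'
```

```text
tool_pos: [0.5846, 0.212, 0.1372]
contact_force: [1.1, 2.9, -1.6]
time: 16.0
tool_pos: [0.5862, 0.2144, 0.1442]
tool_rot: [-0.0, 0.738, 0.674, 0.004]
contact_force: [-7.7, 6.8, 21.0]
gripper_width: 0.155
grasp_force: 23.4
```

```bash
python3 -m pendant '[[0.55,[0,0,0],0],[0.55,[0,0,0],0],[0.55,[0,0,0],0.04],[0.55,[0,0,0],0.08],[0.55,[0,0,0],0.12],[0.55,[0,0,0],0.16],[0.55,[0,0,0],0.196],[0.55,[0,0,0],0.196],[0.55,[0,0,0],0.196]]'|sed -n '2p;4p'
python3 -m pendant '[[0.4,[0,0,0],0],[0.3,[0,0,0],0],[0.2,[0,0,0],0],[0.15,[0,0,0],0],[0.15,[0,0,0],0],[0.15,[0,0,0],0]]'
python3 -m pendant '[[0.3,[0,0,0],0],[0.5,[0,0,0],0],[0.6,[0,0,0],0],[0.6,[0,0,-0.3],0],[0.6,[0,0,-0.6],0],[0.6,[0,0,-1],0],[0.6,[0,0,-1],0]]'|sed -n '2p;4p'
python3 - <<'E'
from h import *
S=cam("scene");T=cam("top")
cv2.imwrite("pics/k2.png",cv2.hconcat([cv2.resize(S["img"][250:335,250:350,::-1],(400,340),interpolation=cv2.INTER_CUBIC),cv2.resize(T["img"][150:235,170:270,::-1],(400,340),interpolation=cv2.INTER_CUBIC)]))
E
```

```text
tool_pos: [0.587, 0.2124, 0.1383]
contact_force: [7.5, 4.2, 0.1]
time: 17.5
tool_pos: [0.5881, 0.2133, 0.1468]
tool_rot: [0.0, 0.908, 0.419, 0.005]
contact_force: [-7.9, 1.4, 30.3]
gripper_width: 0.15
grasp_force: 21.5
tool_pos: [0.5872, 0.212, 0.2647]
contact_force: [0.3, 0.4, 0.3]
```

View pics/k2.png

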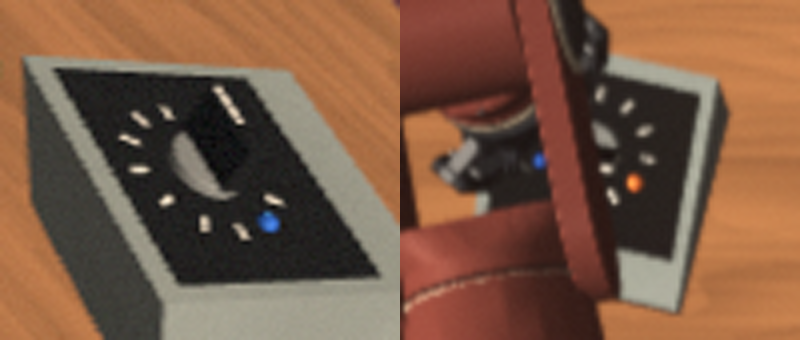

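```bash
cat >> h.py <<'E'
def knob():
    """pointer angle from the white line on top of the bar, scene view, on plane panel+39 mm"""
    O=np.array([.5998,.2057,.096]);a=-.244;hx,hy=np.cos(a),np.sin(a)
    dx=np.array([hx*.866,hy*.866,.5]);dz=np.array([-hx*.5,-hy*.5,.866]);dy=np.array([-hy,hx,0])
    f=cam("scene");g=f["img"].min(2)
    out=[]
    for v in range(260,320):
        for u in range(285,330):
            if g[v,u]>110:
                e,d=ray(f,(u,v));q=e+d*(((O+dz*.039-e)@dz)/(d@dz))-O
                if np.hypot(q@dx,q@dy)<.029: out.append((q@dx*1e3,q@dy*1e3))
    out=np.array(out);m=out.mean(0);print("n",len(out),"mean xy",m,"deg",np.degrees(np.arctan2(m[1],m[0])))
    l=cv2.fitLine(out.astype(np.float32),cv2.DIST_L2,0,.01,.01).ravel();print("line deg",np.degrees(np.arctan2(l[1],l[0])),"rmax",np.hypot(*out.T).max(),out[np.hypot(*out.T).argmax()])
E
python3 - <<'E'
from h import *
knob()
E
```

```text
n 33 mean xy [-9.12149066 -4.95934384] deg -151.46712605601277
line deg -18.976957 rmax 28.324739906066362 [-28.27140668  -1.73737019]
```

```bash
sed -i 's/g\[v,u\]>110/g[v,u]>150/' h.py
python3 - <<'E'
from h import *
knob()
O=np.array([.5998,.2057,.096]);a=-.244;hx,hy=np.cos(a),np.sin(a)
dx=np.array([hx*.866,hy*.866,.5]);dz=np.array([-hx*.5,-hy*.5,.866]);dy=np.array([-hy,hx,0])
f=cam("scene")
for p in((304.3,272.4),(310,280.6)):
    e,d=ray(f,p);q=e+d*(((O+dz*.039-e)@dz)/(d@dz))-O;print(q@dx*1e3,q@dy*1e3)
for t in(-60,-90,-120,-150): print(t,proj(f,O+dz*.039+.023*(np.cos(np.radians(t))*dx+np.sin(np.radians(t))*dy)).round(1))
print(proj(f,O+dz*.039).round(1))
E
```

```text
n 9 mean xy [ 4.61338304 -7.58594846] deg -58.69418778712835
line deg -87.28544 rmax 20.914324654826547 [  5.40277764 -20.20442945]
5.262860708534883 -19.031314606771772
3.7168110556807625 4.698749141763943
-60 [301.8 271.9]
-90 [305.4 271.2]
-120 [310.1 272.5]
-150 [314.9 275.5]
[310.3 279. ]
```

Run:
```python
from h import *
G=np.array([.5843,.2096]);h=np.array([.9704,-.2416]);y=np.array([.2416,.9704])
p=G+.032*h-.027*y;print(p)
go([*p,.138],-.244)
```

```text
[0.6088296 0.175668 ]
units [-0.081  0.358  0.967] roll -0.1481 pos [0.5831 0.2112 0.2541] F [ 0.6 -0.1  0.6] w 0.601 g 0.0 t 18.45 j [ 0.23  0.04  1.62 -0.    1.49  0.94]
```

```bash
python3 -m pendant '[[0,[-0.08,0.2,0],-0.04],[0,[-0.08,0.358,0],-0.08],[0,[-0.08,0.358,0.1],-0.12],[0,[-0.08,0.358,0.1],-0.148],[0,[-0.08,0.358,0.1],-0.148],[0,[-0.08,0.358,0.1],-0.148],[0,[-0.08,0.358,0.1],-0.148]]'|sed -n '2p;4p'
python3 - <<'E'
from h import *
go([.6088,.1757,.138],-.244)
E
```

```text
tool_pos: [0.6105, 0.1764, 0.2448]
contact_force: [-0.1, 0.2, -0.3]
units [-0.009 -0.012  0.89 ] roll -0.0005 pos [0.6105 0.1764 0.2448] F [-0.1  0.2 -0.3] w 0.003 g 0.0 t 19.15 j [ 0.16  0.08  1.59 -0.    1.47  0.41]
```

```bash
python3 -m pendant '[[0,[-0.01,-0.01,0.3],0],[0,[-0.01,-0.01,0.6],0],[0,[-0.01,-0.01,0.8],0],[0,[-0.01,-0.01,0.85],0],[0,[-0.01,-0.01,0.88],0],[0,[-0.01,-0.01,0.88],0],[0,[-0.01,-0.01,0.88],0]]'|sed -n '2p;4p'
python3 -m pendant '[[0,[0,-0.03,0],0],[0,[0,-0.06,0],0],[0,[0,-0.06,0],0],[0,[0,-0.06,0],0]]'|sed -n '2p;4p'
python3 - <<'E'
from h import *
go([.5921,.1799,.138],-.244)
E
```

```text
tool_pos: [0.6105, 0.1757, 0.1419]
contact_force: [-0.3, 0.2, -0.0]
tool_pos: [0.6022, 0.1773, 0.14]
contact_force: [0.7, -1.1, 0.0]
units [ 0.001 -0.087  0.017] roll -0.0001 pos [0.6022 0.1773 0.14  ] F [ 0.7 -1.1  0. ] w -0.001 g 0.0 t 20.25 j [ 0.17  0.15  1.7  -0.    1.29  0.41]
```

```bash
python3 -m pendant '[[0,[0,-0.02,0.01],0],[0,[0,-0.04,0.01],0],[0,[0,-0.04,0.01],0],[0,[0,-0.04,0.01],0]]'|sed -n '2p;4p'
python3 -m pendant '[[0,[0,-0.02,0],0],[0,[0,-0.035,0],0],[0,[0,-0.045,0],0],[0,[0,-0.045,0],0],[0,[0,-0.045,0],0]]'|sed -n '2p;4p'
python3 - <<'E'
from h import *
go([.5921,.1799,.138],-.244); knob()
E
```

```text
tool_pos: [0.5975, 0.1784, 0.1385]
contact_force: [0.0, 0.1, 0.4]
tool_pos: [0.5946, 0.1793, 0.1399]
contact_force: [7.4, -1.9, -1.5]
units [ 0.    -0.021  0.015] roll -0.0002 pos [0.5946 0.1793 0.1399] F [ 7.4 -1.9 -1.5] w 0.002 g 2.7392273023724556 t 21.15 j [ 0.17  0.13  1.72 -0.    1.29  0.42]
n 21 mean xy [ 11.45547796 -12.26793369] deg -46.96144209940741
line deg -24.341175 rmax 28.79868264875267 [ 13.28956685 -25.54900262]
```

```bash
for s in 1; do python3 -m pendant '[[0,[0,-0.015,0],0],[0,[0,-0.03,0],0],[0,[0,-0.03,0],0]]'|sed -n '2p;4p'; python3 -m pendant '[[0,[0,-0.012,0],0],[0,[0,-0.024,0],0],[0,[0,-0.024,0],0]]'|sed -n '2p;4p';  python3 -m pendant '[[0,[0,-0.01,0],0],[0,[0,-0.016,0],0],[0,[0,-0.016,0],0]]'|sed -n '2p;4p'; done
```

```text
tool_pos: [0.593, 0.1798, 0.1409]
contact_force: [11.2, -1.9, -0.3]
tool_pos: [0.5916, 0.1801, 0.1416]
contact_force: [15.3, -3.4, -2.2]
tool_pos: [0.5906, 0.1804, 0.1422]
contact_force: [16.2, -4.0, -0.6]
```

```bash
python3 -m pendant '[[0,[0,-0.012,0.01],0],[0,[0,-0.02,0.02],0],[0,[0,-0.02,0.02],0]]'|sed -n '2p;4p'; python3 -m pendant '[[0,[0,-0.01,0],0],[0,[0,-0.02,0],0],[0,[0,-0.02,0],0]]'|sed -n '2p;4p'
```

```text
tool_pos: [0.5833, 0.1822, 0.1377]
contact_force: [4.4, -1.6, 3.8]
tool_pos: [0.5822, 0.1824, 0.1378]
contact_force: [9.5, -3.8, 1.0]
```

```bash
python3 -m pendant '[[0,[0,0.05,0],0],[0,[0,0.1,0],0],[0,[0,0.15,0],0],[0,[0,0.15,-0.3],0],[0,[0,0.15,-0.7],0],[0,[0,0.15,-1],0],[0,[0,0.15,-1],0],[0,[0,0.15,-1],0]]'|sed -n '2p;4p'
python3 - <<'E'
from h import *
knob()
f=cam("scene");g=f["img"].min(2);print(g[262:296,290:326:1])if 0 else None
np.set_printoptions(linewidth=250)
print(g[266:292,298:326])
E
```

```text
tool_pos: [0.5972, 0.1787, 0.2567]
contact_force: [0.6, -0.6, -0.3]
n 13 mean xy [-0.78584288 -9.12774405] deg -94.92068217086926
line deg 61.290623 rmax 19.53886564319695 [ -7.26533471 -18.13786598]
[[122 118 109 102 102  95  92  90  89  90  84  78  79  77  82  78  76  72  74  72  71  73  71  73  71  68  70  68]
 [134 133 134 131 131 134 133 135 133 133 136 133 137 137 126 122 122 119 121 113 103 106 107  98  82  70  70  74]
 [116 131 127 125 126 127 130 132 130 128 132 131 129 134 129 136 135 136 137 137 138 139 136 136 121  90  68  74]
 [ 32  33  28  31  32  42  51  59  54  55  74  83  82  95 123 140 137 137 137 137 138 138 139 140 137 110  70  72]
 [ 29  30  32  27  28  31  30  27  30  32  28  32  28  42 104 134 134 137 135 137 140 137 138 138 139 124  87  69]
 [ 30  31  25  35  31  29  32  30  28  28  33  31  29  21  59 108 132 137 136 136 138 139 138 136 138 135 120  86]
 [ 33  29  25  29  29  29  22  29  28  30  61  64  41  26  32  64 112 134 135 135 137 138 137 138 137 137 139 115]
 [ 34  31  33  29  31  28  31  22  29  49 162 169  88  33  26  29 100 132 132 134 135 137 134 1
[... 1390 characters left out ...]
 134 136]
 [121  98  46   3   4  10  14  19  25  27  33  27  30  36  29  31  33  31  33  33  29  34  31  27  48 102 133 134]
 [127  97  50   4  16  12  18  25  30  31  25  35  26  32  27  27  32  32  32  32  30  27  28  30  29  60 108 131]
 [119  99  47   8   4   5  22  27  35  29  32  29  26  32  36  29  27  28  30  29  34  28  32  27  28  33  62 114]
 [125 107  64   7  10  17  31  32  35  34  28  28  29  31  31  27  34  29  28  31  31  33  30  30  31  32  27 102]
 [125 111  69   8   8  20  33  31  32  31  31  41  41  31  31  34  25  29  30  31  26  30  29  30  29  31  34  61]
 [124 110  68   2  19  31  32  30  35  32  35  79  86  52  33  31  29  32  31  30  30  24  31  33  31  33  26  28]]
```

Run:
```python
from h import *
S=cam("scene");print(cents(mask(S,(0,170,90),(6,255,255),(220,150,275,190))))
knob();go([.6,.18,.25]);print(manip.job_done())
```

```text
[([247.3, 169.8], [236, 162, 26, 16, 105])]
n 13 mean xy [-0.78584288 -9.12774405] deg -94.92068217086926
line deg 61.290623 rmax 19.53886564319695 [ -7.26533471 -18.13786598]
units [0.021 0.03  0.028] roll 0 pos [0.5959 0.1784 0.2533] F [ 0.3 -0.2 -1. ] w -0.001 g 0.0 t 23.7 j [0.17 0.05 1.61 0.   1.49 0.42]
the job is handed in; nothing more can be done
None
```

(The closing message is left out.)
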